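# Open the fume filter box on the soldering bench

### The job

Open the fume filter box for a filter change, by touch alone: with a fingertip press the snap tab on its top fully in, then push the released cover by its upright rib along the guides until the whole filter opening is uncovered, and leave the cover lying flat on top of the box, no part of it past the box's end. Do not lift the cover or force it past the tab, and leave the things standing around the box where they are.

Things in the scene. Friction and masses are not known exactly. Their poses are not given: they have to be found in the camera images.
- filter_box: Fume filter box, grey, aluminium top, fixed. 130 mm (x) by 245 mm (y); flat top (deck) 60 mm above the bench; origin: centre of underside, z up. The cover slides along the box's +y. Two side guides, 94 mm apart, 8 mm above the deck; beside the seat (y = -104 to -11 mm) 20 mm high with lips over the cover's edges, 80 mm free between. Pipe stub on the -y end, below deck level.
- filter_cover: Loose black plastic cover, about 0.15 kg, 91 mm (x) by 90 mm (y), top face 14 mm above the deck; origin: centre of its underside, at deck height; axes as the box's. Seated at about y = -57.5 mm in the box's frame. It slides with 1 to 2 N and stays where left. It passes 4 mm above the deck, so over the pressed tab. Origin at y = 27.5 mm: opening just clear; at 77.5 mm: flush with the box's end.
- rib_face (a point): Point to push, in +y: on the upright face at the cover's trailing (-y) edge, 45 mm behind its origin, 18 mm above the deck. The face is the back of a rib 60 mm wide, 6 mm thick, top 32 mm above the deck, and of the cover's edge below it. Behind it is free deck for 20 mm, then the box's end; two 8 mm high back stops stand there, 74 mm apart.
- opening (a point): Centre of the filter opening, at deck height: 80 mm along the box's y (40 mm each way), 68 mm along x, pleated filter 6 mm below the deck. The cover lies over it at the start.
- deck_end (a point): Middle of the box's +y end edge, at deck height, 180 mm from the opening's centre. There is no stop: a cover pushed beyond it falls.
- tab_press (a point): Point to press, on top of the grey snap tab, a block 30 mm (x) by 36 mm (y) at box y = -11 to 25 mm; this point is at y = 11 mm and moves with the tab. The top starts about 12 mm above the deck. The tab's -y face blocks the cover's leading edge, which is 23.5 mm from this point and higher (14 mm above the deck): keep the fingertip off it.
- snap_tab (a joint): How far the tab is pressed straight down, m: about 0 out, 0.011 fully in against its hard stop (top 1 mm above the deck). It moves with about 3 N of friction, has no spring and stays where it is left. The cover is released beyond 0.008.
- flux_jar: Bystander: closed glass jar, 58 mm across, 62 mm high, beside the box; origin at the centre of its underside.
- solder_block: Bystander: pale honeycomb soldering block 50 x 60 x 34 mm, beside the box; origin at the centre of its underside.
- quench_cup: Bystander: small open steel cup, 60 mm across, 45 mm high, beside the box; origin at the centre of its underside.

How it is judged:
On the way, in this order (a step that is already met when the one before it is completed fails the run):
1. the snap tab is pressed in while the cover is still on its seat (value of joint snap_tab above 0.0085 m and y of filter_cover in the frame of filter_box below -0.045 m), for 0.1 s.
2. the cover is pushed clear of the filter opening (y of filter_cover in the frame of filter_box between 0.0265 and 0.08 m and z of filter_cover in the frame of filter_box between 0.056 and 0.064 m and angle between filter_cover's own z axis and vertical below 0.08 rad), for 0.2 s.
At the end, for the whole second after the job is handed in: The tab is in (more than 8 mm); the cover lies at rest, flat (within 0.08 rad and 4 mm of deck height) on the box's top, wholly clear of the filter opening (origin at y above 26.5 mm in the box's frame) and not past the box's end (below 80 mm) (all of step 2 and value of joint snap_tab above 0.008 m and linear speed of filter_cover below 0.01 m/s); the robot touches nothing.
It fails at once if the cover is lifted more than 8 mm (z of filter_cover in the frame of filter_box above 0.068 m).
It fails at once if the cover is tipped (angle between filter_cover's own z axis and vertical above 0.3 rad).
It fails at once if the cover falls off the box (z of filter_cover in the frame of filter_box below 0.045 m).
It fails at once if the cover is forced past the tab before it is pressed (y of filter_cover in the frame of filter_box above -0.05 m and value of joint snap_tab below 0.006 m).
It fails at once if a thing standing around the box is moved more than 15 mm or lifted (distance of any of flux_jar, solder_block, quench_cup from where it was at the start of the episode above 0.015 m).
It also fails if it takes over 38 s, if anything falls off the work surface, if the arm or the gripper's body presses on something with over 40 N, if the wrist force passes 120 N, or if a joint passes its speed limit or range.

### The arm

A 7-joint arm with a two-finger parallel gripper is mounted at the origin on the work surface. World frame = base frame: x ahead of the robot, y to its left, z up, the work surface at z = 0. Lengths are in m, angles in rad, forces in N, time in s.
With the tool pointing down it reaches from about 0.4 to 0.85 m from the base axis. Payload 10.4 kg.
Tool frame: the origin (TCP) lies on the mounting face of the last link; the fingertips stand r.tips_ahead ahead of it and the grasp point (between the pads) lies 164 mm ahead of it (r.tips_ahead is the distance from the TCP to the fingertips, in m); z points along the fingers, y is the line along which they close (so a half turn about z gives the same grasp; the last joint's range is limited). The gripper opens to 87 mm and grips with 3 to 60 N. Pads are 19 mm wide; open, the fingers measure 117 mm over their backs; the gripper's body (75 mm by 190 mm) begins 51 mm behind the grasp point.
Start: joints at [-1.19, 0.332, -0.065, 1.46, 0.022, 1.35, -0.088], TCP at [0.246, 0.575, 0.405] pointing down, gripper open.
Joint ranges: [-2.6, 2.6], [-0.5, 2.12], [-1.47, 1.34], [0.16, 2.42], [-1.27, 4.41], [0.06, 2.06], [-2.6, 2.6]. Speed limits (rad/s): [2.22, 2.22, 2.79, 2.79, 3.14, 3.14, 3.14].

### API

Orientations are given as a unit quaternion [x, y, z, w].
In Python, from bench import telemetry, imaging, job, r gives the robot as it stands.
- The arm moves only by the tool move_arm, never from a script. Its argument "steps" is a list of rows, each an object of numbers: "dx", "dy", "dz": the shift along the tool's x, y, z in cm; "spin": the turn about the tool's z in rad. In form: [{"dx": .., "dy": .., "dz": .., "spin": ..}, ...]. A call has 1 to 12 rows; each row shifts and turns the commanded pose from where the row before left it, along the tool's axes as they then stand; what a row does not reach is not made up. A row lasts 1/10 s, in which the tool goes at most 50 mm and 8.59 degrees, less where a joint would pass 70% of its speed; a pose out of reach is approached as far as the arm can. A call with a gripper value outside its range is refused whole. "claw" is the finger opening in cm, from 0 to 8.7, set as the call begins (left out, the last holds). The fingers move at their own pace and stop on an object; "squeeze" is the grip in N (left out, the last holds). Time passes only in rows, so rows that do not move let the fingers close. It gives the time, the measured TCP pose, the force, the opening and the grip force at its end, in the units of the state.
- telemetry.read_state(): the state, without advancing time (a new reading comes with each control period).
- imaging.camera(name): name is "side" or "top" or "wrist"; returns a dict with "img" (480x640x3 uint8, red, green, blue), "camera_matrix" (3x3 intrinsics, pixels), "D" ([k1, k2, p1, p2, k3] as OpenCV has them; the pictures are not rectified), "R" (3x3) and "t" (3): a world point X has camera coordinates R X + t. Camera axes: x right, y down, z forward; pixel columns grow to the right and rows downward; lengths in m; the calibration is good to about 2 mm. A picture is of the moment at which its call begins. There is no depth.
- job.close_job(): hands the job in; it is judged then, once.
The state is a dict: "time": time; "joint_positions": joint angles; "joint_vel": joint speeds; "joint_torque": joint torques, N m; "ee_pos": TCP position; "eef_rot": TCP orientation; "ft_force": force on the tool from outside, world axes, zero at the start; "torque": the same for the moment, N m; "width": finger opening in m; "grip_force": force on a finger pad.
Only numpy, scipy, OpenCV 4.12 (cv2) and the standard library are available. Lean on these libraries where they do the work, as an engineer would, in place of code of your own. Each camera call takes 0.05 s, during which the arm holds its last target. There are 200 camera calls.

## Working session

There is one attempt and no reset: what is moved stays moved. The work goes in short steps, Python scripts to look and compute and a tool call to move; the robot and the scene stay as the last step left them, time stands still between calls to the robot, and variables do not carry over. Pictures are saved under pics/ and viewed, at most 10 in all, crops included, and the job is handed in when it is done.

Besides the shell and the picture viewer there is one more tool, called after "Call:" in YAML: its name, and indented under it one key for each argument. move_arm: Moves the arm, as the interface text tells. Its arguments: {"type":"object","properties":{"steps":{"type":"array","items":{"type":"object","properties":{"dx":{"type":"number"},"dy":{"type":"number"},"dz":{"type":"number"},"spin":{"type":"number"}}}},"claw":{"type":"number"},"squeeze":{"type":"number"}},"required":["steps"]}

```bash
mkdir -p pics; python3 - <<'E'
from bench import telemetry, imaging, job, r
import cv2, numpy as np
s=telemetry.read_state(); print(s['time'],s['ee_pos'],s['eef_rot'],s['width'],r.tips_ahead)
for n in ('top','side'):
    c=imaging.camera(n); cv2.imwrite(f'pics/{n}0.png',c['img'][...,::-1])
    np.savez(f'{n}0.npz',**{k:np.array(v) for k,v in c.items()})
    R,t=np.array(c['R']),np.array(c['t']); print(n,-R.T@t,R[2],c['camera_matrix'],c['D'])
E
```

```text
0.0 [0.24548647 0.57462326 0.40396106] [ 2.00492995e-01  9.79694888e-01 -6.89635318e-04 -1.02429746e-04] 0.08674420294566601 0.1822
top [4.72573694e-01 6.47391588e-04 7.17820350e-01] [ 0.16221971  0.01197882 -0.98668195] [[433.10425808   0.         315.19670037]
 [  0.         433.10425808 242.49908066]
 [  0.           0.           1.        ]] [-0.06593382  0.          0.          0.          0.        ]
side [ 0.44077103 -0.45233123  0.62219913] [ 0.18192603  0.66164787 -0.7274098 ] [[477.67656272   0.         319.55252082]
 [  0.         477.67656272 238.05298062]
 [  0.           0.           1.        ]] [-0.07566948  0.          0.          0.          0.        ]
```

View pics/top0.png

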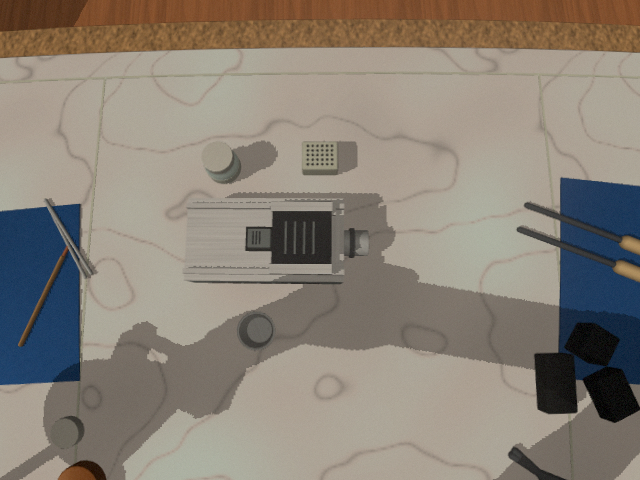

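View pics/side0.png

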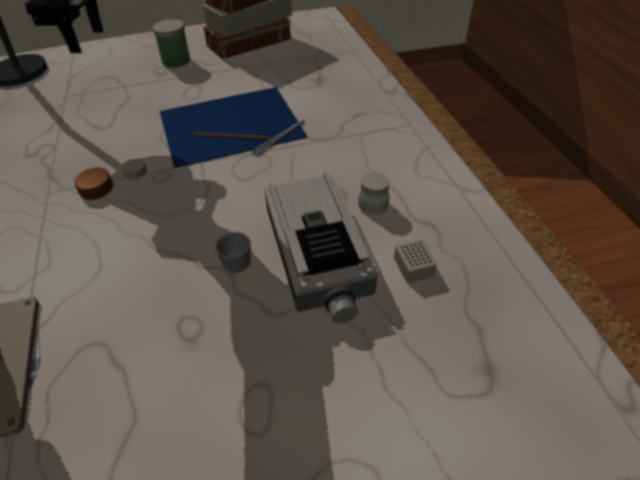

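The top view shows the box lying along world y. Its +y end is at column 185, the pipe stub at (357,242), the black cover at columns 272–332 and rows 211–264, and the tab at about (259,239). The jar (221,160), the block (320,157) and the cup (256,330) stand beside it. Next I'll measure the cover and the box.

```bash
cat > h.py <<'E'
import numpy as np, cv2
def ray(c,uv,z):
    K,D,R,t=[np.array(c[k],float) for k in('camera_matrix','D','R','t')]
    p=cv2.undistortPoints(np.array(uv,float).reshape(-1,1,2),K,D).reshape(-1,2)
    d=np.c_[p,np.ones(len(p))]@R; o=-R.T@t
    return o+d*((z-o[2])/d[:,2])[:,None]
def proj(c,X):
    K,D,R,t=[np.array(c[k],float) for k in('camera_matrix','D','R','t')]
    return cv2.projectPoints(np.array(X,float).reshape(-1,3),cv2.Rodrigues(R)[0],t,K,D)[0].reshape(-1,2)
E
python3 - <<'E'
from h import *
c=np.load('top0.npz'); g=c['img'].max(2)
m=np.zeros_like(g); m[200:275,262:345]=(g[200:275,262:345]<45)*255
m=cv2.morphologyEx(m,cv2.MORPH_OPEN,np.ones((5,5)))
cs=max(cv2.findContours(m,0,2)[0],key=cv2.contourArea); rc=cv2.minAreaRect(cs); b=cv2.boxPoints(rc)
print(rc,b); print(ray(c,b,.074)); print(ray(c,[rc[0]],.074))
# box corners, by hand: +y end top edge (z=.06)
print(ray(c,[(187,200),(184,279)],.06), ray(c,[(259,239)],.072), ray(c,[(343,200),(343,279)],.06))
im=cv2.resize(c['img'][185:295,175:380],None,fx=3.9,fy=3.9,interpolation=cv2.INTER_CUBIC)
cv2.imwrite('pics/crop.png',np.clip(im[...,::-1]*1.6,0,255).astype(np.uint8))
E
```

```text
((326.5, 253.0), (14.0, 7.0), 90.0) [[323. 246.]
 [330. 246.]
 [330. 260.]
 [323. 260.]]
[[ 0.57303517 -0.00326308  0.074     ]
 [ 0.57298973 -0.0137905   0.074     ]
 [ 0.55178891 -0.01362582  0.074     ]
 [ 0.55183097 -0.00315285  0.074     ]]
[[ 0.56238404 -0.00845791  0.074     ]]
[[0.64971082 0.21117601 0.06      ]
 [0.52486107 0.21005334 0.06      ]] [[0.58450815 0.09375878 0.072     ]] [[ 0.64792633 -0.03503146  0.06      ]
 [ 0.52438066 -0.03344948  0.06      ]]
```

View pics/crop.png

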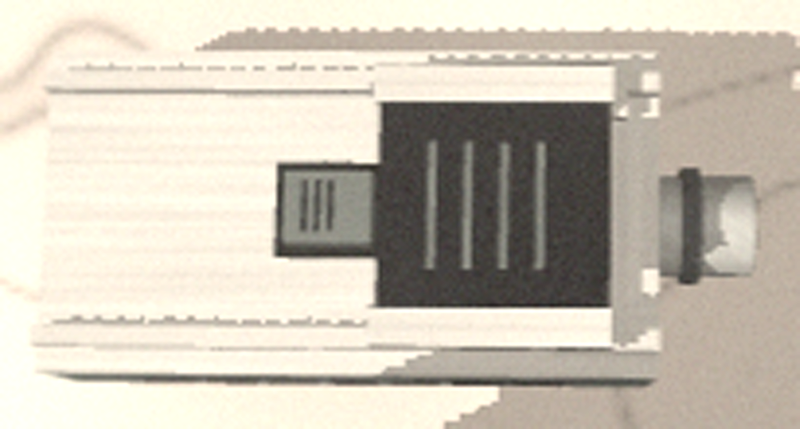

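The crop shows the cover corners at crop (381,102), (610,102), (610,306) and (377,306). The tab spans columns 277–375 and rows 163–257, and the box's end edge runs from (46,90) to (34,345). I'll convert these to positions.

```bash
python3 - <<'E'
from h import *
np.set_printoptions(precision=4,suppress=True)
c=np.load('top0.npz')
P=lambda a,z:ray(c,(np.array(a)+.5)/3.9+[174.5,184.5],z)
cv=P([(381,102),(610,102),(610,306),(377,306)],.074); print('cover\n',cv,cv.mean(0)) 
print('tab',P([(277,163),(375,163),(375,257),(277,257)],.072).mean(0))
print('end+',P([(46,90),(34,345)],.06)); print('guide far lines',P([(80,90),(370,92)],.06),'near',P([(60,347),(650,348)],.06))
s=np.load('side0.npz'); im=s['img'][160:330,250:400]
cv2.imwrite('pics/side_crop.png',np.clip(cv2.resize(im,None,fx=3.5,fy=3.5,interpolation=2)[...,::-1]*1.6,0,255).astype(np.uint8))
E
```

```text
cover
 [[ 0.6278  0.0739  0.074 ]
 [ 0.6273 -0.0158  0.074 ]
 [ 0.5471 -0.0151  0.074 ]
 [ 0.5475  0.0743  0.074 ]] [0.5874 0.0293 0.074 ]
tab [0.5854 0.095  0.072 ]
end+ [[0.6372 0.2115 0.06  ]
 [0.534  0.2115 0.06  ]]
guide far lines [[0.6371 0.1975 0.06  ]
 [0.6354 0.08   0.06  ]] near [[ 0.5332  0.201   0.06  ]
 [ 0.5322 -0.031   0.06  ]]
```

View pics/side_crop.png

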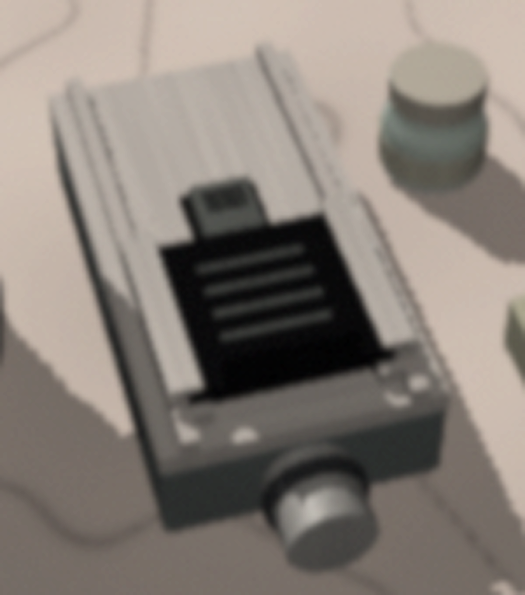

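Measured cover centre is (0.587, 0.029), 89.5 mm long and 80 mm visible between the lips, which matches the given sizes. The box's +y runs along world +y, with its origin near y = 0.0875. That puts the tab press point at about (0.587, 0.0985) and the rib face at y of about -0.0155. I'll close the fingers and turn them first.

Call:
move_arm:
  claw: 0
  steps:
    - {"spin": 0.146}
    - {"spin": 0.146}
    - {"spin": 0.146}
    - {"spin": 0.146}
    - {"spin": 0.146}
    - {"spin": 0.146}
    - {"spin": 0.146}
    - {"spin": 0.145}
    - {"dx": -3.5, "dy": 2.5}
    - {"dx": -3.5, "dy": 2.5}
    - {"dx": -3.5, "dy": 2.5}
    - {"dx": -3.5, "dy": 2.5}

```text
$.steps[0]: bad value
```

Call:
move_arm:
  steps:
    - {"dx": -3.5, "dy": 2.5}
    - {"dx": -3.5, "dy": 2.5}
    - {"dx": -3.5, "dy": 2.5}
    - {"dx": -3.5, "dy": 2.5}
    - {"dx": -3.5, "dy": 2.5}
    - {"dx": -3.5, "dy": 2.5}
    - {"dx": -3.5, "dy": 2.5}
    - {"dx": -3.5, "dy": 2.5}
    - {"dx": -3.5, "dy": 2.5}
    - {"dz": 3}
    - {"dz": 3}
    - {}

```text
$.steps[0]: bad value
```

It seems every row needs all four numbers.

Call:
move_arm:
  claw: 0
  steps:
    - {"dx": 0, "dy": 0, "dz": 0, "spin": 0.146}
    - {"dx": 0, "dy": 0, "dz": 0, "spin": 0.146}
    - {"dx": 0, "dy": 0, "dz": 0, "spin": 0.146}
    - {"dx": 0, "dy": 0, "dz": 0, "spin": 0.146}
    - {"dx": 0, "dy": 0, "dz": 0, "spin": 0.146}
    - {"dx": 0, "dy": 0, "dz": 0, "spin": 0.146}
    - {"dx": 0, "dy": 0, "dz": 0, "spin": 0.146}
    - {"dx": 0, "dy": 0, "dz": 0, "spin": 0.145}
    - {"dx": -3.5, "dy": 2.5, "dz": 0, "spin": 0}
    - {"dx": -3.5, "dy": 2.5, "dz": 0, "spin": 0}
    - {"dx": -3.5, "dy": 2.5, "dz": 0, "spin": 0}
    - {"dx": -3.5, "dy": 2.5, "dz": 0, "spin": 0}

```text
time: 1.3
ee_pos: [0.3463, 0.4332, 0.4044]
eef_rot: [0.707, 0.707, -0.0, 0.0]
ft_force: [0.6, -0.6, -0.1]
width: 0.0026
grip_force: 0.0
```

Call:
move_arm:
  steps:
    - {"dx": -3.73, "dy": 2.68, "dz": 0, "spin": 0}
    - {"dx": -3.73, "dy": 2.68, "dz": 0, "spin": 0}
    - {"dx": -3.73, "dy": 2.68, "dz": 0, "spin": 0}
    - {"dx": -3.73, "dy": 2.68, "dz": 0, "spin": 0}
    - {"dx": -3.73, "dy": 2.68, "dz": 0, "spin": 0}
    - {"dx": -3.73, "dy": 2.68, "dz": 0, "spin": 0}
    - {"dx": -3.73, "dy": 2.68, "dz": 0, "spin": 0}
    - {"dx": -3.73, "dy": 2.68, "dz": 0, "spin": 0}
    - {"dx": -3.73, "dy": 2.68, "dz": 0, "spin": 0}
    - {"dx": 0, "dy": 0, "dz": 4, "spin": 0}
    - {"dx": 0, "dy": 0, "dz": 4, "spin": 0}
    - {"dx": 0, "dy": 0, "dz": 3, "spin": 0}

```text
time: 2.5
ee_pos: [0.5862, 0.0986, 0.292]
eef_rot: [0.707, 0.707, -0.001, -0.001]
ft_force: [-0.5, 0.5, -0.4]
width: 0.0007
grip_force: 0.0
```

```bash
python3 - <<'E'
from bench import telemetry, imaging
import cv2
from h import *
c=imaging.camera('side'); s=telemetry.read_state(); print(s['time'],s['ee_pos'],s['ft_force'],s['width'])
p=np.array(s['ee_pos']); p[2]-=.1822; print(proj(c,[p,[.587,.0985,.072]])-[220,100])
cv2.imwrite('pics/s1.png',np.clip(cv2.resize(c['img'][100:300,220:420],None,fx=3,fy=3)[...,::-1]*1.5,0,255).astype('uint8'))
E
```

```text
2.55 [0.58476175 0.09879934 0.28748386] [-3.11199269 -0.50049113 -3.68108872] 0.0005530916223754306
[[ 94.33183292 101.02886423]
 [ 96.09568019 115.78491652]]
```

View pics/s1.png

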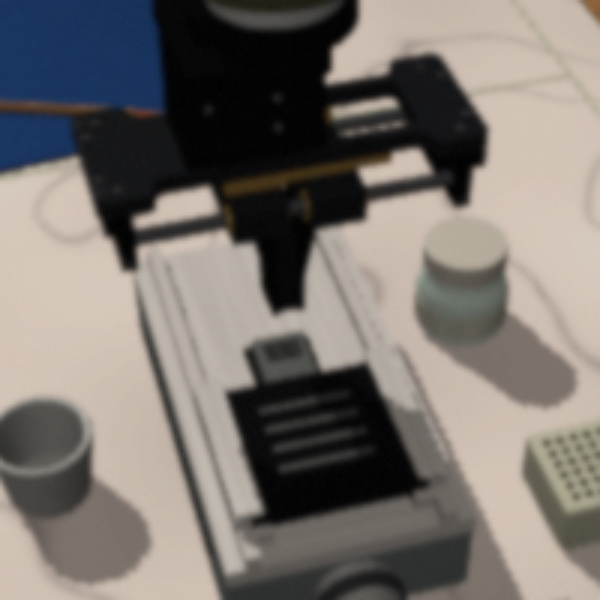

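The tip shows at crop (288,308), directly over the tab at (281,345), which agrees with the projection. The bystanders are clear. Descending now.

Call:
move_arm:
  steps:
    - {"dx": 0, "dy": 0, "dz": 1, "spin": 0}
    - {"dx": 0, "dy": 0, "dz": 1, "spin": 0}
    - {"dx": 0, "dy": 0, "dz": 0.5, "spin": 0}
    - {"dx": 0, "dy": 0, "dz": 0.3, "spin": 0}
    - {"dx": 0, "dy": 0, "dz": 0.3, "spin": 0}
    - {"dx": 0, "dy": 0, "dz": 0.3, "spin": 0}
    - {"dx": 0, "dy": 0, "dz": 0.2, "spin": 0}
    - {"dx": 0, "dy": 0, "dz": 0.2, "spin": 0}
    - {"dx": 0, "dy": 0, "dz": 0, "spin": 0}
    - {"dx": 0, "dy": 0, "dz": 0, "spin": 0}

```text
time: 3.55
ee_pos: [0.5868, 0.0991, 0.2568]
eef_rot: [0.707, 0.707, 0.0, -0.0]
ft_force: [0.8, -0.0, -0.4]
width: 0.0008
grip_force: 0.0
```

Call:
move_arm:
  steps:
    - {"dx": 0, "dy": 0, "dz": 0.2, "spin": 0}
    - {"dx": 0, "dy": 0, "dz": 0.2, "spin": 0}
    - {"dx": 0, "dy": 0, "dz": 0.2, "spin": 0}
    - {"dx": 0, "dy": 0, "dz": 0.2, "spin": 0}
    - {"dx": 0, "dy": 0, "dz": 0.2, "spin": 0}
    - {"dx": 0, "dy": 0, "dz": 0.1, "spin": 0}
    - {"dx": 0, "dy": 0, "dz": 0.1, "spin": 0}
    - {"dx": 0, "dy": 0, "dz": 0, "spin": 0}
    - {"dx": 0, "dy": 0, "dz": 0, "spin": 0}

```text
time: 4.45
ee_pos: [0.5867, 0.0991, 0.2446]
eef_rot: [0.707, 0.707, -0.0, -0.0]
ft_force: [0.3, 0.2, 0.8]
width: 0.0008
grip_force: 0.4
```

Call:
move_arm:
  steps:
    - {"dx": 0, "dy": 0, "dz": 0.1, "spin": 0}
    - {"dx": 0, "dy": 0, "dz": 0.1, "spin": 0}
    - {"dx": 0, "dy": 0, "dz": 0.05, "spin": 0}
    - {"dx": 0, "dy": 0, "dz": 0, "spin": 0}
    - {"dx": 0, "dy": 0, "dz": 0, "spin": 0}

```text
time: 4.95
ee_pos: [0.5868, 0.0989, 0.2436]
eef_rot: [0.707, 0.707, 0.0, -0.0]
ft_force: [-5.8, -1.2, 16.6]
width: 0.0005
grip_force: 8.2
```

The tab is on its hard stop at 16.6 N with the tips at 0.0614. Lifting and moving behind the rib.

Call:
move_arm:
  steps:
    - {"dx": 0, "dy": 0, "dz": -2, "spin": 0}
    - {"dx": 0, "dy": 0, "dz": -3, "spin": 0}
    - {"dx": 0, "dy": 0, "dz": -1, "spin": 0}
    - {"dx": -3.5, "dy": 0, "dz": 0, "spin": 0}
    - {"dx": -3.5, "dy": 0, "dz": 0, "spin": 0}
    - {"dx": -3.5, "dy": 0, "dz": 0, "spin": 0}
    - {"dx": -3.5, "dy": 0, "dz": 0, "spin": 0}
    - {"dx": -0.6, "dy": 0, "dz": 0, "spin": 0}
    - {"dx": 0, "dy": 0, "dz": 0, "spin": 0}
    - {"dx": 0, "dy": 0, "dz": 0, "spin": 0}

```text
time: 5.95
ee_pos: [0.5868, -0.0456, 0.3017]
eef_rot: [0.707, 0.708, 0.0, -0.001]
ft_force: [0.8, -0.4, -0.3]
width: 0.0004
grip_force: 0.0
```

```bash
python3 - <<'E'
from bench import telemetry, imaging
import cv2
from h import *
s=telemetry.read_state(); print(s['time'],s['ee_pos'],s['ft_force'])
c=imaging.camera('side')
p=np.array(s['ee_pos']); p[2]-=.1822; print((proj(c,[p,[.587,-.0155,.092],[.587,-.0155,.064]])-[220,150])*3)
cv2.imwrite('pics/s2.png',np.clip(cv2.resize(c['img'][150:350,220:420],None,fx=3,fy=3)[...,::-1]*1.6,0,255).astype('uint8'))
E
```

```text
5.95 [ 0.58678111 -0.04558285  0.30170185] [ 0.77103971 -0.38538546 -0.30482756]
[[371.28158941 331.06967279]
 [351.20785294 322.92515845]
 [350.423736   359.38467051]]
```

View pics/s2.png

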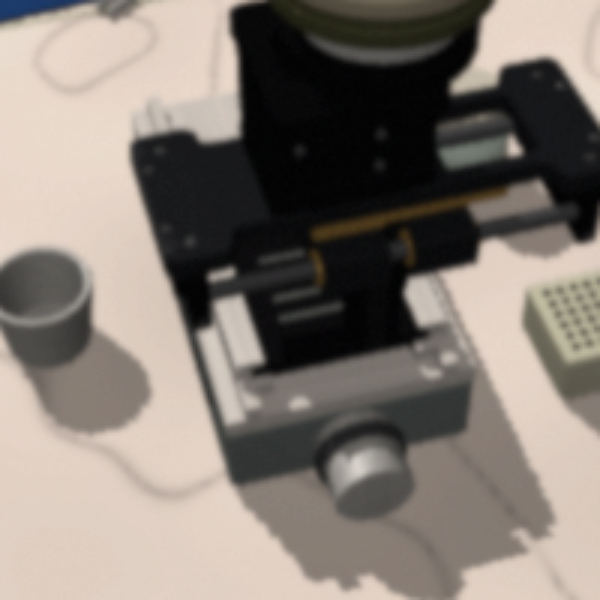

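The tip is at about crop (375,338), behind the cover's trailing edge. The cover is still seated and the cup and block haven't moved. Lowering behind the rib.

Call:
move_arm:
  steps:
    - {"dx": 0, "dy": 0, "dz": 1, "spin": 0}
    - {"dx": 0, "dy": 0, "dz": 1, "spin": 0}
    - {"dx": 0, "dy": 0, "dz": 1, "spin": 0}
    - {"dx": 0, "dy": 0, "dz": 1, "spin": 0}
    - {"dx": 0, "dy": 0, "dz": 0.9, "spin": 0}
    - {"dx": 0, "dy": 0, "dz": 0, "spin": 0}
    - {"dx": 0, "dy": 0, "dz": 0, "spin": 0}

```text
time: 6.7
ee_pos: [0.5868, -0.047, 0.2531]
eef_rot: [0.707, 0.707, -0.0, -0.0]
ft_force: [-0.2, -0.1, -0.1]
width: 0.0004
grip_force: 0.0
```

Call:
move_arm:
  steps:
    - {"dx": 0.5, "dy": 0, "dz": 0, "spin": 0}
    - {"dx": 0.5, "dy": 0, "dz": 0, "spin": 0}
    - {"dx": 0.5, "dy": 0, "dz": 0, "spin": 0}
    - {"dx": 0.5, "dy": 0, "dz": 0, "spin": 0}
    - {"dx": 0.5, "dy": 0, "dz": 0, "spin": 0}
    - {"dx": 0.5, "dy": 0, "dz": 0, "spin": 0}
    - {"dx": 0, "dy": 0, "dz": 0, "spin": 0}
    - {"dx": 0, "dy": 0, "dz": 0, "spin": 0}

```text
time: 7.5
ee_pos: [0.5867, -0.0167, 0.2532]
eef_rot: [0.707, 0.707, 0.0, -0.0]
ft_force: [-0.6, 0.4, -0.2]
width: 0.0003
grip_force: 0.0
```

Call:
move_arm:
  steps:
    - {"dx": 0.5, "dy": 0, "dz": 0, "spin": 0}
    - {"dx": 0.5, "dy": 0, "dz": 0, "spin": 0}
    - {"dx": 0.5, "dy": 0, "dz": 0, "spin": 0}
    - {"dx": 0.5, "dy": 0, "dz": 0, "spin": 0}
    - {"dx": 0.5, "dy": 0, "dz": 0, "spin": 0}
    - {"dx": 0.5, "dy": 0, "dz": 0, "spin": 0}
    - {"dx": 0.5, "dy": 0, "dz": 0, "spin": 0}
    - {"dx": 0.5, "dy": 0, "dz": 0, "spin": 0}
    - {"dx": 0.5, "dy": 0, "dz": 0, "spin": 0}
    - {"dx": 0.5, "dy": 0, "dz": 0, "spin": 0}

```text
time: 8.5
ee_pos: [0.5867, 0.0335, 0.2532]
eef_rot: [0.707, 0.707, 0.0, -0.0]
ft_force: [-0.4, -0.2, -1.1]
width: 0.0006
grip_force: 0.3
```

```bash
python3 - <<'E'
from bench import telemetry, imaging
import cv2
from h import *
s=telemetry.read_state(); print(s['time'],s['ee_pos'],s['ft_force'])
c=imaging.camera('side')
cv2.imwrite('pics/s3.png',np.clip(cv2.resize(c['img'][150:350,220:420],None,fx=3,fy=3)[...,::-1]*1.6,0,255).astype('uint8'))
E
```

```text
8.5 [0.58674427 0.03349524 0.25320995] [-0.3678494  -0.24845035 -1.08752648]
```

View pics/s3.png

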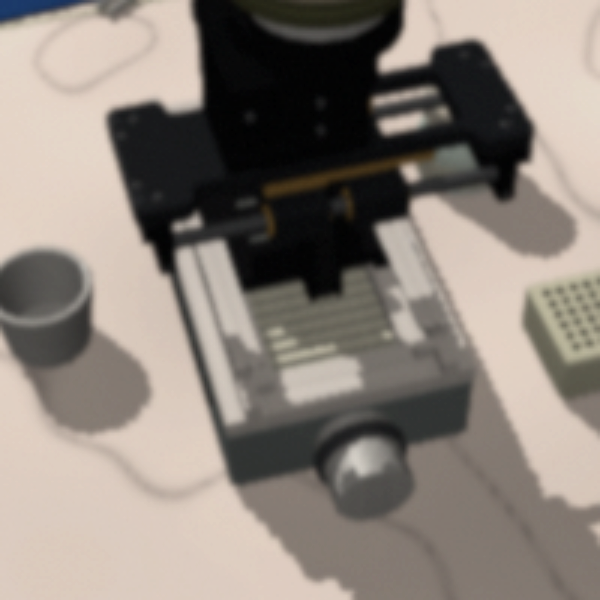

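The cover is sliding straight ahead of the finger, and the pleated filter shows at (320,320). Another 5 cm to go.

Call:
move_arm:
  steps:
    - {"dx": 0.5, "dy": 0, "dz": 0, "spin": 0}
    - {"dx": 0.5, "dy": 0, "dz": 0, "spin": 0}
    - {"dx": 0.5, "dy": 0, "dz": 0, "spin": 0}
    - {"dx": 0.5, "dy": 0, "dz": 0, "spin": 0}
    - {"dx": 0.5, "dy": 0, "dz": 0, "spin": 0}
    - {"dx": 0.5, "dy": 0, "dz": 0, "spin": 0}
    - {"dx": 0.5, "dy": 0, "dz": 0, "spin": 0}
    - {"dx": 0.5, "dy": 0, "dz": 0, "spin": 0}
    - {"dx": 0.5, "dy": 0, "dz": 0, "spin": 0}
    - {"dx": 0.3, "dy": 0, "dz": 0, "spin": 0}
    - {"dx": 0.2, "dy": 0, "dz": 0, "spin": 0}
    - {"dx": 0, "dy": 0, "dz": 0, "spin": 0}

```text
time: 9.75
ee_pos: [0.5868, 0.0834, 0.2532]
eef_rot: [0.707, 0.707, 0.0, -0.0]
ft_force: [0.2, -0.1, 0.4]
width: 0.0002
grip_force: 0.0
```

Call:
move_arm:
  steps:
    - {"dx": -1, "dy": 0, "dz": 0, "spin": 0}
    - {"dx": -2, "dy": 0, "dz": 0, "spin": 0}
    - {"dx": -3, "dy": 0, "dz": 0, "spin": 0}
    - {"dx": 0, "dy": 0, "dz": -3, "spin": 0}
    - {"dx": -3, "dy": 0, "dz": -4, "spin": 0}
    - {"dx": -3, "dy": 0, "dz": -3, "spin": 0}
    - {"dx": -4, "dy": 0, "dz": 0, "spin": 0}
    - {"dx": -4, "dy": 0, "dz": 0, "spin": 0}
    - {"dx": -4, "dy": 0, "dz": 0, "spin": 0}
    - {"dx": -4, "dy": 0, "dz": 0, "spin": 0}
    - {"dx": 0, "dy": 0, "dz": 0, "spin": 0}
    - {"dx": 0, "dy": 0, "dz": 0, "spin": 0}

```text
time: 10.95
ee_pos: [0.5861, -0.1988, 0.3531]
eef_rot: [0.708, 0.706, -0.0, -0.0]
ft_force: [-0.3, 0.5, -0.1]
width: 0.0007
grip_force: 0.0
```

```bash
python3 - <<'E'
from bench import telemetry, imaging
import cv2
from h import *
s=telemetry.read_state(); print(s['time'],s['ee_pos'],s['ft_force'])
c=imaging.camera('top'); np.savez('top2.npz',**{k:np.array(v) for k,v in c.items()})
cv2.imwrite('pics/t2.png',np.clip(cv2.resize(c['img'][145:345,175:380],None,fx=2.9,fy=2.9)[...,::-1]*1.5,0,255).astype('uint8'))
E
```

```text
10.95 [ 0.58605437 -0.19876389  0.35308691] [-0.2765888   0.47147822 -0.06492242]
```

View pics/t2.png

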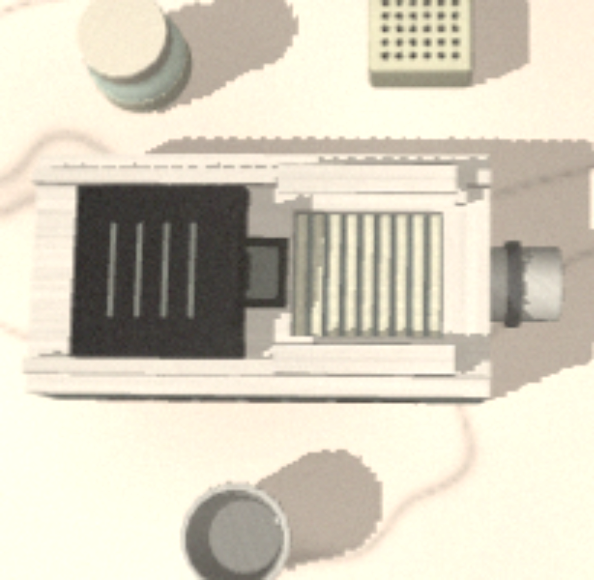

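The opening (columns 293–442) is fully uncovered. The cover (columns 74–247) lies flat with margin to the box's end at column 28, the bystanders are unmoved and the arm is clear.

```bash
python3 -c "
from bench import job; print(job.close_job())"
```

```text
the job is handed in; nothing more can be done
None
```

I pressed the tab to its hard stop and pushed the cover clear of the filter opening; in the last picture it lies flat on the box, about 27 mm short of the end by my estimate, with the bystanders unmoved. I handed the job in at about 11 s, but no verdict came back.

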